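Check the press wheel for bearing play

ROBOT

A 7-joint arm with a two-finger parallel gripper is mounted at the origin on the work surface. World frame = base frame: x ahead of the robot, y to its left, z up, the work surface at z = 0. Lengths are in m, angles in rad, forces in N, time in s.
With the tool pointing down it reaches from about 0.425 to 0.95 m from the base axis. Payload 4.7 kg.
Tool frame: the origin (TCP) lies midway between the tips of the shut fingers; the grasp point (between the pads) lies 19 mm behind it; z points along the fingers, y is the direction in which the jaws open and shut (so a half turn about z gives the same grasp; the last joint's range is limited). The gripper opens to 85 mm and grips with 20 to 120 N. Pads are 22 mm wide; open, the fingers measure 114 mm over their backs; the gripper's body (76 mm by 85 mm) begins 54 mm behind the grasp point. The pads swing forward as they close: fully open they stand 13 mm farther back than shut.
Start: joints at [-1.215, 0.469, -0.049, 1.532, 0.024, 1.141, -0.082], TCP at [0.253, 0.626, 0.231] pointing down, gripper open.
Joint ranges: [-2.59, 2.59], [-0.33, 1.99], [-1.39, 1.29], [0.1, 2.45], [-1.04, 4.18], [0.21, 1.99], [-2.66, 2.66]. Speed limits (rad/s): [2.57, 2.57, 3.14, 3.14, 3.14, 3.14, 3.14].

INTERFACE

Orientations are given as a unit quaternion [w, x, y, z].
In Python, from plant import manip gives the robot as it stands.
- The arm moves only by the tool carry_out, never from a script. Its argument "rows" is a list that holds one entry, the list of rows, each a list of 5 numbers: the shift along the tool's x, y, z in m, then the turn about the tool's z in rad, then the gripper command: -1 is fully open, 1 is shut, values between are in proportion. In form: [[[dx, dy, dz, spin, fingers], ...]]. A call has 1 to 12 rows; each row is the pose to reach, as a shift and turn from the pose commanded when the call began, along the tool's axes at that moment; what a row does not reach only later rows make up. A row lasts 1/10 s, in which the tool goes at most 50 mm and 8.59 degrees, less where a joint would pass 70% of its speed; a pose out of reach is approached as far as the arm can. A call with a gripper value outside its range is refused whole. The fingers move at their own pace and stop on an object; the grip force is fixed at half the most. Time passes only in rows, so rows that repeat a pose let the fingers close. It gives the time, the measured TCP pose, the force and the opening at its end, in the units of the state.
- manip.state(): the state, without advancing time (a new reading comes with each control period).
- manip.capture(name): name is "scene" or "side" or "wrist"; returns a dict with "color" (420x560x3 uint8, blue, green, red), "z_map" (420x560 float32, m along the optical axis (not along the pixel's ray), 0 where there is no reading), "fx", "fy", "cx", "cy" (pixels), "T" (4x4, takes a point from camera to world coordinates); the wrist camera has in their place "T_tool_cam" (4x4, takes a point from camera to tool coordinates, whose origin is the TCP and whose axes are the flange's). Camera axes: x right, y up, looking along -z (the intrinsics and any distortion apply to the point x, -y, -z); pixel columns grow to the right and rows downward; lengths in m; the calibration is good to about 2 mm. A picture is of the moment at which its call begins: read the wrist's pose just before it.
- manip.close_job(): hands the job in, once; it reports no verdict.
The state is a dict: "time": time; "q": joint angles; "dq": joint speeds; "tau": joint torques, N m; "tool_pos": TCP position; "tcp_rot": TCP orientation; "contact_force": force on the tool from outside, world axes, zero at the start; "wrist_torque": the same for the moment, N m; "grip_width": finger opening in m.
Only numpy, scipy, OpenCV 4.12 (cv2) and the standard library are available. Lean on these libraries where they do the work, as an engineer would, in place of code of your own. Each camera call takes 0.05 s, during which the arm holds its last target.

TASK

Check the large spoked wheel for bearing play: rock it on its axle, first leaning its top over to the left until it stops (left as the robot looks out over the bench), then over to the right until it stops. Then set it upright again and let go. Do not rock the smaller plain disc wheel.

Things in the scene. Friction and masses are not known exactly. Their poses are not given: they have to be found in the camera images.
- spoked_wheel (a joint): sideways lean of the large spoked wheel in its worn bearing, rad. 0 upright; positive leans its top left (+y of point spoked_wheel_rim), negative right; stops at +0.30 and -0.30. It turns about the level line in the plane of the wheel through the hub centre (x of body stand_big). Light friction, about 1.5 N at the rim, keeps it where it is left; no spring.
- spoked_wheel_rim (a point): top of the rim of the large spoked wheel: bare aluminium, standing on edge, 200 mm diameter, five round spokes; rim 22 mm wide along the axle, 18 mm deep. Upright, this point is 235 mm above the table. z: from the hub centre (100 mm below) out to this point; y: along the axle to the left; x: level, in the wheel's plane. The frame leans with the wheel, but not if it spins on its axle, as it can.
- stand_big: stand of the large wheel, fixed: dark steel base 120 (x) x 150 (y) x 12 mm, origin under its centre; hub centre 135 mm above it. Two grey uprights 62 mm either side (y) of the wheel, 10 mm thick, 36 mm wide, tops 155 mm up. y is the axle, to the left; x points away from the robot, turned up to 30 degrees either way. It is on the left or on the right of the bench.
- disc_wheel (a joint): sideways lean of the smaller wheel, rad, same signs and stops; to be left as it is. Bare aluminium, 150 mm diameter, a solid web and no spokes, rim 22 mm wide, top 210 mm above the table; in an identical fixed stand on the opposite side of the bench from the large wheel, at least 300 mm away.
Mind the look-alikes: they are no part of the job. Leave any purple look-alike of the stand_big alone.

How it is judged:
On the way, in this order (a step that is already met when the one before it is completed fails the run):
1. the spoked wheel is rocked over to the left (value of joint spoked_wheel above 0.2 rad), for 0.1 s.
2. the spoked wheel is rocked over to the right (value of joint spoked_wheel below -0.2 rad), for 0.1 s.
At the end, for the whole second after the job is handed in: the large spoked wheel, after having leaned more than 0.20 rad left and then more than 0.20 rad right, is still and upright within 0.12 rad (12 mm at the rim), and the smaller disc wheel has not been leaned beyond 0.16 rad (value of joint spoked_wheel between -0.12 and 0.12 rad and velocity of joint spoked_wheel between -0.05 and 0.05 rad/s); the robot touches nothing.
It fails at once if the smaller disc wheel is rocked (value of joint disc_wheel above 0.16 rad or value of joint disc_wheel below -0.16 rad).
It also fails if it takes over 35 s, if anything falls off the work surface, if the arm or the gripper's body presses on something with over 40 N, if the wrist force passes 120 N, or if a joint passes its speed limit or range.

## Working session

There is one attempt and no reset: what is moved stays moved. The work goes in short steps, Python scripts to look and compute and a tool call to move; the robot and the scene stay as the last step left them, time stands still between calls to the robot, and variables do not carry over. Pictures are saved under pics/ and viewed, and the job is handed in when it is done.

Besides the shell and the picture viewer there is one more tool, called after ">>>" by a JSON object that holds its "fn" and its "kwargs", one argument or row to a line. carry_out: Moves the arm, as the interface text tells. Its arguments: {"type":"object","properties":{"rows":{"type":"array"}},"required":["rows"]}

```bash
ls; mkdir -p pics
python3 - <<'E'
from plant import manip
import cv2,numpy as np
print(manip.state())
for n in("scene","side","wrist"):
    c=manip.capture(n); cv2.imwrite(f"pics/{n}0.png",c["color"]); np.savez(f"{n}0.npz",**c)
    print(n,c["fx"],c["fy"],c["cx"],c["cy"],[ (k,np.round(c[k],3).tolist()) for k in c if k.startswith("T")], [k for k in c])
E
```

```text
pics
{'time': 0.0, 'q': array([-1.2148982 ,  0.46946574, -0.04860186,  1.53369766,  0.02410326,
        1.14097365, -0.08228703]), 'dq': array([-0.00118649, -0.0006225 , -0.00048484,  0.00066657,  0.00049426,
        0.00042218,  0.00163936]), 'tau': array([-3.64588436e-05, -5.10317552e+01, -4.67042159e-02, -2.37724811e+01,
        1.07384709e-02,  7.28643558e-03,  2.38026303e-06]), 'tool_pos': array([0.25314518, 0.6251082 , 0.23024346]), 'tcp_rot': array([-1.52362696e-04,  1.91188522e-01,  9.81552846e-01, -9.67378947e-04]), 'contact_force': array([ 0.50693764, -0.2435266 , -0.31364618]), 'wrist_torque': array([ 0.04143782, -0.0147317 , -0.01008646]), 'grip_width': 0.08537475709358046}
scene 437.82600803035683 437.82600803035683 288.3271892392863 211.80910034655656 [('T', [[0.433, -0.643, 0.632, 1.055], [0.901, 0.301, -0.312, -0.309], [0.01, 0.705, 0.71, 0.893], [0.0, 0.0, 0.0, 1.0]])] ['color', 'z_map', 'fx', 'fy', 'cx', 'cy', 'T']
side 523.1653547403228 523.1653547403228 276.9077842138519 203.18355151137644 [('T', [[0.947, 0.208, -0.246, 0.17], [-0.321, 0.649, -0.69, -0.722], [0.016, 0.732, 0.681, 0.87], [0.0, 0.0, 0.0, 1.0]])] ['color', 'z_map', 'fx', 'fy', 'cx', 'cy', 'T']
wrist 289.28370663790423 289.28370663790423 280.35002261424813 207.40678611709086 [('T_tool_cam', [[0.0, 0.958, 0.287, 0.073], [1.0, -0.0, 0.001, 0.0], [0.001, 0.287, -0.958, -0.143], [0.0, 0.0, 0.0, 1.0]])] ['color', 'z_map', 'fx', 'fy', 'cx', 'cy', 'T_tool_cam']
```

View pics/scene0.png

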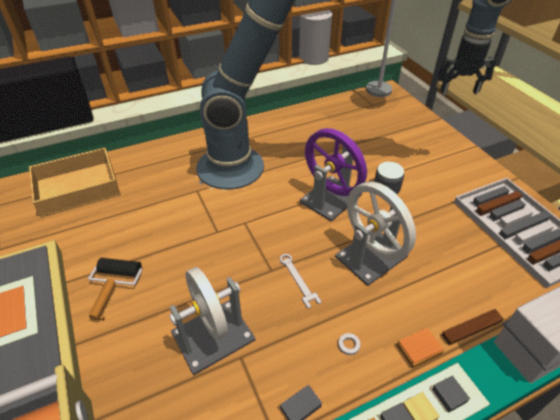

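View pics/side0.png

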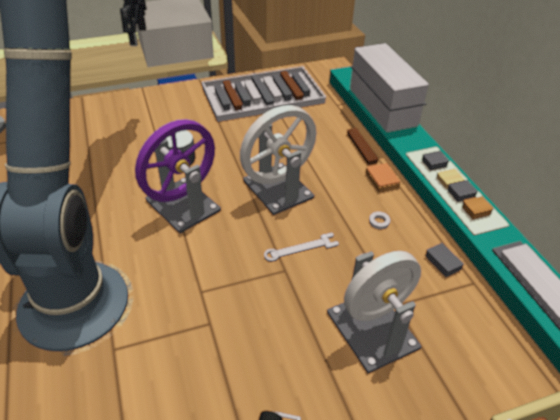

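View pics/wrist0.png

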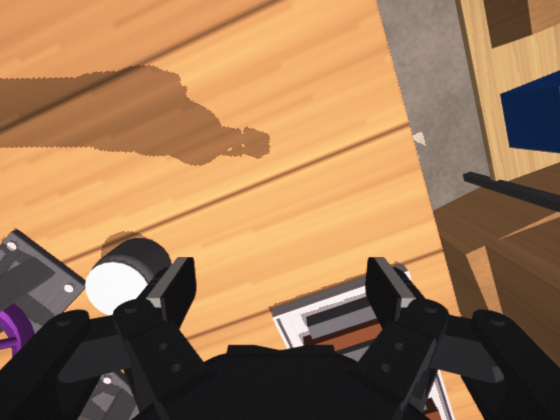

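The large spoked wheel is at scene px (380,222) and side px (278,145). The purple copy is at scene (336,160), nearer the robot, and the plain disc is at scene (207,302). I'll measure the wheel from both depth maps.

```bash
cat > h.py <<'E'
import numpy as np,cv2
def cloud(c,T=None):
    T=c["T"] if T is None else T
    z=c["z_map"];v,u=np.indices(z.shape)
    p=np.stack([(u-c["cx"])/c["fx"]*z,-(v-c["cy"])/c["fy"]*z,-z,np.ones_like(z)],-1)
    return (p@np.asarray(T).T)[...,:3], z>0
E
python3 - <<'E'
import numpy as np,cv2
from h import *
boxes={"scene":{"sp":(180,285,335,418),"disc":(262,370,170,258),"pur":(125,215,298,370)},"side":{"sp":(100,210,235,320),"disc":(245,365,325,425),"pur":(115,230,135,220)}}
for n in boxes:
    c=np.load(n+"0.npz"); P,ok=cloud(c); hsv=cv2.cvtColor(c["color"],cv2.COLOR_BGR2HSV)
    for k,(a,b,l,r) in boxes[n].items():
        m=np.zeros(ok.shape,bool);m[a:b,l:r]=1
        sat=(hsv[...,1]<60)&(hsv[...,2]>95) if k!="pur" else (hsv[...,1]>120)&(hsv[...,0]>125)
        m&=ok&sat
        p=P[m]; w=p[(p[:,2]>.162)&(p[:,2]<.26)]
        ce=np.median(w,0); w=w[np.linalg.norm(w[:,:2]-ce[:2],axis=1)<.14]
        ce=w.mean(0);U,S,V=np.linalg.svd(w-ce,full_matrices=False); nrm=V[2]*np.sign(V[2][1])
        top=w[w[:,2]>np.percentile(w[:,2],99.5)-.006]
        print(n,k,len(w),"mean",ce.round(3),"zmax",np.percentile(w[:,2],99.5).round(4),"top",top.mean(0).round(4),"n",nrm.round(3),"yaw",np.degrees(np.arctan2(-nrm[0],nrm[1])).round(1),"lean",np.arcsin(nrm[2]).round(3), "sd",(S/np.sqrt(len(w))).round(4))
        # dark base
        base=P[ok&(hsv[...,1]<90)&(hsv[...,2]<130)]
        base=base[(np.linalg.norm(base[:,:2]-ce[:2],axis=1)<.13)&(base[:,2]>.006)&(base[:,2]<.018)]
        if len(base)>20: 
            rc=cv2.minAreaRect(base[:,:2].astype(np.float32)*1000);print("   base",len(base),np.round(rc[0],1),np.round(rc[1],1),round(rc[2],1))
E
```

```text
scene sp 1079 mean [0.52  0.206 0.208] zmax 0.2378 top [0.5027 0.2053 0.2347] n [-0.25   0.966 -0.06 ] yaw 14.5 lean -0.06 sd [0.0505 0.0219 0.0061]
   base 1127 [503.2 204.9] [120.3 149.8] 13.5
scene disc 783 mean [ 0.565 -0.237  0.195] zmax 0.2124 top [ 0.545  -0.238   0.2092] n [-0.202  0.958 -0.202] yaw 11.9 lean -0.203 sd [0.0341 0.0117 0.0063]
   base 2291 [ 544.1 -239.6] [121.5 148.8] 7.2
scene pur 669 mean [0.286 0.222 0.208] zmax 0.2376 top [0.2687 0.2168 0.2348] n [-0.409  0.912 -0.03 ] yaw 24.1 lean -0.03 sd [0.0514 0.0227 0.0054]
   base 712 [266.1 217.4] [119.4 148.1] 23.1
side sp 1134 mean [0.487 0.196 0.206] zmax 0.2376 top [0.4987 0.2023 0.2347] n [-0.205  0.978 -0.045] yaw 11.9 lean -0.045 sd [0.0514 0.0225 0.0061]
   base 1067 [499.  203.3] [120.9 153.6] 13.4
side disc 1490 mean [ 0.53  -0.246  0.191] zmax 0.2129 top [ 0.5387 -0.2411  0.2098] n [-0.085  0.987 -0.136] yaw 5.0 lean -0.136 sd [0.0356 0.0156 0.006 ]
   base 2467 [ 541.2 -242.2] [121.9 150.5] 7.4
side pur 1015 mean [0.249 0.205 0.207] zmax 0.2376 top [0.2624 0.2135 0.2345] n [-0.367  0.929 -0.038] yaw 21.6 lean -0.038 sd [0.053  0.0233 0.0052]
   base 1190 [263.1 215.9] [120.4 151.5] 23.1
```

>>> {"fn": "carry_out", "kwargs": {
  "rows": [
    [[0, 0, -0.05, 0, -1], [0, 0, -0.09, -0.1, -1], [-0.04, -0.03, -0.09, -0.2, -1], [-0.08, -0.06, -0.09, -0.3, -1], [-0.12, -0.09, -0.09, -0.4, -1], [-0.16, -0.12, -0.09, -0.5, -1], [-0.2, -0.15, -0.09, -0.6, -1], [-0.24, -0.18, -0.09, -0.62, -1], [-0.28, -0.21, -0.09, -0.62, -1], [-0.31, -0.24, -0.09, -0.62, -1], [-0.35, -0.27, -0.09, -0.62, -1], [-0.388, -0.297, -0.09, -0.62, -1]]
  ]
}}

```text
time: 1.35
tool_pos: [0.502, 0.2025, 0.3213]
tcp_rot: [0.0, -0.117, 0.993, -0.0]
contact_force: [1.1, 0.3, 0.4]
grip_width: 0.0855
```

>>> {"fn": "carry_out", "kwargs": {
  "rows": [
    [[0, 0, 0, 0, -1], [0, 0, 0, 0, -1]]
  ]
}}

```text
time: 1.55
tool_pos: [0.5018, 0.2036, 0.3211]
tcp_rot: [-0.0, -0.116, 0.993, 0.0]
contact_force: [-1.1, 1.1, -0.3]
grip_width: 0.0854
```

```bash
cat > chk.py <<'E'
import sys
from plant import manip
from h import *
from scipy.spatial.transform import Rotation as R
tag=sys.argv[1]
s=manip.state();q=s["tcp_rot"];r=R.from_quat([q[1],q[2],q[3],q[0]]).as_matrix()
print("t",s["time"],"p",s["tool_pos"].round(4),"F",s["contact_force"].round(2),"w",round(s["grip_width"],4));print(r.round(3))
yax=np.array([-.233,.972,0]);print("q7",s["q"][6])
c=manip.capture("wrist");cv2.imwrite(f"pics/w{tag}.png",c["color"])
T=np.eye(4);T[:3,:3]=r;T[:3,3]=s["tool_pos"]
for n in("wrist","scene","side"):
    if n!="wrist": c=manip.capture(n);cv2.imwrite(f"pics/{n}{tag}.png",c["color"])
    P,ok=cloud(c,T@c["T_tool_cam"] if n=="wrist" else None)
    hsv=cv2.cvtColor(c["color"],cv2.COLOR_BGR2HSV)
    ctr=np.array([.501,.204,.135]); d=P-ctr; xl=d@np.array([.972,.233,0]);yl=d@yax
    m=ok&(hsv[...,1]<60)&(hsv[...,2]>95)&(P[...,2]>.165)&(P[...,2]<.24)&(abs(yl)<.055)&(abs(xl)<.1)
    if m.sum()<30: print(n,"few",m.sum());continue
    # outer rim surface: radius ~0.1 from x-axis centre
    rad=np.hypot(xl,np.hypot(d[...,2],yl)); o=m&(rad>.0975)&(rad<.107)
    lean=-np.arctan2(yl[o],d[...,2][o])
    top=o&(abs(xl)<.03)
    print(n,o.sum(),"lean(+left)",(-np.median(lean)).round(3),"top y range",np.percentile(yl[top],[3,97]).round(4) if top.any() else None,"zmax",np.percentile(P[...,2][o],99).round(4))
E
python3 chk.py 1
```

```text
t 1.55 p [0.5018 0.2036 0.3211] F [-1.12  1.07 -0.25] w 0.0854
[[-0.973 -0.23  -0.001]
 [-0.23   0.973  0.   ]
 [ 0.001  0.    -1.   ]]
q7 1.3561420489781495
wrist 4386 lean(+left) 0.004 top y range [-0.0097  0.0105] zmax 0.2357
scene 619 lean(+left) -0.009 top y range [-0.0094  0.0124] zmax 0.2373
side 560 lean(+left) -0.033 top y range [-0.0115  0.0102] zmax 0.2374
```

View pics/w1.png

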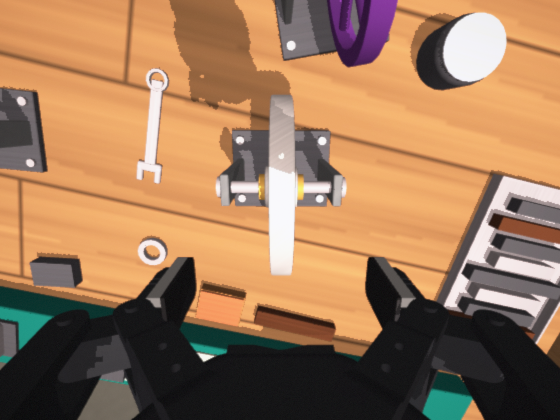

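The wrist view shows the rim (cols 270–297) centred between the fingers (mid column 280), with the axle running along the jaw direction. I'll descend astride the rim and narrow the jaws partway.

>>> {"fn": "carry_out", "kwargs": {
  "rows": [
    [[0, 0, 0.04, 0, -1], [0, 0, 0.08, 0, -1], [0, 0, 0.11, 0, -1], [0, 0, 0.11, 0, -0.5], [0, 0, 0.11, 0, 0], [0, 0, 0.11, 0, 0], [0, 0, 0.11, 0, 0], [0, 0, 0.11, 0, 0]]
  ]
}}

```text
time: 2.5
tool_pos: [0.5022, 0.2052, 0.2127]
tcp_rot: [0.001, -0.117, 0.993, 0.001]
contact_force: [-1.1, 0.1, 0.4]
grip_width: 0.0428
```

>>> {"fn": "carry_out", "kwargs": {
  "rows": [
    [[0, 0.005, 0, 0, 0], [0, 0.01, 0, 0, 0], [0, 0.015, 0, 0, 0], [0, 0.02, 0, 0, 0], [0, 0.025, 0, 0, 0], [0, 0.03, 0, 0, 0], [0, 0.03, 0, 0, 0]]
  ]
}}

```text
time: 3.2
tool_pos: [0.494, 0.235, 0.211]
tcp_rot: [-0.0, -0.118, 0.993, 0.0]
contact_force: [0.3, 0.0, 0.8]
grip_width: 0.0426
```

```bash
python3 chk.py 2
```

```text
t 3.2 p [0.494 0.235 0.211] F [0.28 0.01 0.82] w 0.0426
[[-0.972 -0.234 -0.001]
 [-0.234  0.972  0.   ]
 [ 0.     0.001 -1.   ]]
q7 1.3070162637629514
wrist 11332 lean(+left) 0.254 top y range [0.0148 0.0346] zmax 0.2339
scene 417 lean(+left) 0.21 top y range [0.0097 0.0357] zmax 0.2351
side 386 lean(+left) 0.175 top y range [0.01  0.053] zmax 0.236
```

Lean is about 0.25 left. I'll creep on until the force shows the stop.

>>> {"fn": "carry_out", "kwargs": {
  "rows": [
    [[0, 0.003, 0, 0, 0], [0, 0.005, 0, 0, 0], [0, 0.005, 0, 0, 0]]
  ]
}}

```text
time: 3.65
tool_pos: [0.4932, 0.2384, 0.211]
tcp_rot: [-0.0, -0.117, 0.993, -0.0]
contact_force: [-0.1, -1.9, -1.1]
grip_width: 0.0431
```

>>> {"fn": "carry_out", "kwargs": {
  "rows": [
    [[0, 0.002, 0, 0, 0], [0, 0.003, 0, 0, 0], [0, 0.003, 0, 0, 0]]
  ]
}}

```text
time: 3.95
tool_pos: [0.493, 0.2394, 0.2108]
tcp_rot: [-0.0, -0.117, 0.993, -0.002]
contact_force: [1.5, -5.4, -2.8]
grip_width: 0.0428
```

```bash
python3 chk.py 3
```

```text
t 3.95 p [0.493  0.2394 0.2108] F [ 1.48 -5.38 -2.84] w 0.0428
[[-0.973 -0.232 -0.   ]
 [-0.232  0.973 -0.003]
 [ 0.001 -0.003 -1.   ]]
q7 1.2920658567246097
wrist 11168 lean(+left) 0.297 top y range [0.019  0.0387] zmax 0.2331
scene 402 lean(+left) 0.246 top y range [0.0145 0.0411] zmax 0.2347
side 375 lean(+left) 0.217 top y range [0.0126 0.0389] zmax 0.2336
```

It is at the left stop: 0.297 rad, with force rising to 5 N. Now over to the right.

>>> {"fn": "carry_out", "kwargs": {
  "rows": [
    [[0, -0.008, 0, 0, 0], [0, -0.018, 0, 0, 0], [0, -0.026, 0, 0, 0], [0, -0.032, 0, 0, 0], [0, -0.038, 0, 0, 0], [0, -0.044, 0, 0, 0], [0, -0.05, 0, 0, 0], [0, -0.056, 0, 0, 0], [0, -0.062, 0, 0, 0], [0, -0.067, 0, 0, 0], [0, -0.07, 0, 0, 0], [0, -0.07, 0, 0, 0]]
  ]
}}

```text
time: 5.3
tool_pos: [0.5089, 0.1727, 0.2109]
tcp_rot: [-0.0, -0.117, 0.993, -0.0]
contact_force: [-0.9, -0.6, -0.2]
grip_width: 0.0424
```

>>> {"fn": "carry_out", "kwargs": {
  "rows": [
    [[0, -0.002, 0, 0, 0], [0, -0.004, 0, 0, 0], [0, -0.004, 0, 0, 0]]
  ]
}}

```text
time: 5.6
tool_pos: [0.5096, 0.1696, 0.211]
tcp_rot: [-0.0, -0.117, 0.993, -0.0]
contact_force: [-0.5, 1.6, -2.0]
grip_width: 0.0426
```

```bash
python3 chk.py 4
```

```text
t 5.6 p [0.5096 0.1696 0.211 ] F [-0.5   1.59 -1.99] w 0.0426
[[-0.972 -0.233 -0.001]
 [-0.233  0.972 -0.   ]
 [ 0.001 -0.    -1.   ]]
q7 1.4355175436717982
wrist 11281 lean(+left) -0.285 top y range [-0.0379 -0.018 ] zmax 0.2333
scene 539 lean(+left) -0.28 top y range [-0.0376 -0.0164] zmax 0.2346
side 552 lean(+left) -0.307 top y range [-0.0399 -0.0172] zmax 0.2346
```

One more small push to confirm the stop, then back to centre (commanded offset is −36 mm now) with the jaws narrowing to about 27 mm.

>>> {"fn": "carry_out", "kwargs": {
  "rows": [
    [[0, -0.002, 0, 0, 0], [0, -0.003, 0, 0, 0], [0, -0.003, 0, 0, 0]]
  ]
}}

```text
time: 6.05
tool_pos: [0.51, 0.1686, 0.2111]
tcp_rot: [-0.0, -0.118, 0.993, 0.001]
contact_force: [-2.2, 5.0, -2.3]
grip_width: 0.0429
```

>>> {"fn": "carry_out", "kwargs": {
  "rows": [
    [[0, 0.008, 0, 0, 0], [0, 0.016, 0, 0, 0], [0, 0.022, 0, 0, 0], [0, 0.028, 0, 0, 0], [0, 0.034, 0, 0, 0], [0, 0.038, 0, 0, 0], [0, 0.039, 0, 0, 0.1], [0, 0.039, 0, 0, 0.2], [0, 0.039, 0, 0, 0.3], [0, 0.039, 0, 0, 0.35], [0, 0.039, 0, 0, 0.35], [0, 0.039, 0, 0, 0.35]]
  ]
}}

```text
time: 7.25
tool_pos: [0.5015, 0.2046, 0.2113]
tcp_rot: [-0.0, -0.117, 0.993, 0.0]
contact_force: [-0.4, -1.7, 0.8]
grip_width: 0.0281
```

```bash
python3 chk.py 5
```

```text
t 7.25 p [0.5015 0.2046 0.2113] F [-0.36 -1.69  0.81] w 0.0281
[[-0.973 -0.233 -0.   ]
 [-0.233  0.973  0.   ]
 [ 0.     0.    -1.   ]]
q7 1.3646473316523728
wrist 11722 lean(+left) -0.021 top y range [-0.0125  0.0077] zmax 0.2357
scene 489 lean(+left) -0.034 top y range [-0.0147  0.0094] zmax 0.2369
side 495 lean(+left) -0.063 top y range [-0.0146  0.0148] zmax 0.2382
```

Lean is −0.02. Opening and lifting clear.

>>> {"fn": "carry_out", "kwargs": {
  "rows": [
    [[0, 0, 0, 0, 0.1], [0, 0, 0, 0, -0.4], [0, 0, 0, 0, -1], [0, 0, 0, 0, -1], [0, 0, 0, 0, -1], [0, 0, -0.02, 0, -1], [0, 0, -0.05, 0, -1], [0, 0, -0.09, 0, -1], [0, 0, -0.12, 0, -1], [0, 0, -0.14, 0, -1], [0, 0, -0.14, 0, -1], [0, 0, -0.14, 0, -1]]
  ]
}}

```text
time: 8.6
tool_pos: [0.5013, 0.2047, 0.3509]
tcp_rot: [-0.0, -0.117, 0.993, 0.0]
contact_force: [-1.2, -0.1, -1.0]
grip_width: 0.0855
```

```bash
python3 chk.py 6
```

```text
t 8.6 p [0.5013 0.2047 0.3509] F [-1.21 -0.13 -0.98] w 0.0855
[[-0.972 -0.233 -0.   ]
 [-0.233  0.972  0.   ]
 [ 0.     0.    -1.   ]]
q7 1.3553244975281165
wrist 3630 lean(+left) -0.024 top y range [-0.0125  0.0079] zmax 0.2357
scene 627 lean(+left) -0.036 top y range [-0.0115  0.0095] zmax 0.2376
side 572 lean(+left) -0.06 top y range [-0.0148  0.0074] zmax 0.238
```

View pics/w6.png

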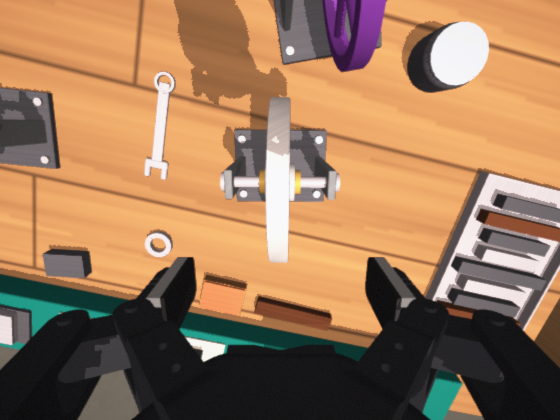

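View pics/side6.png

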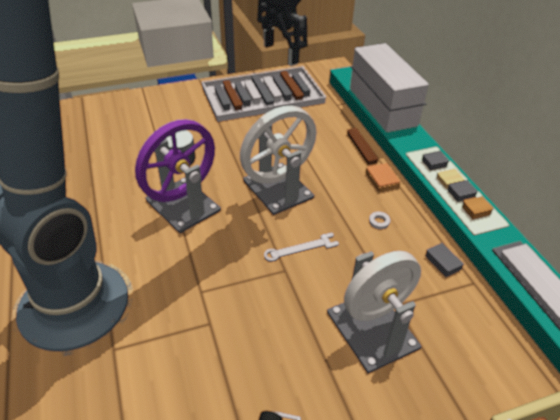

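The wheel is upright between the uprights (rim at wrist px 268–290, side px (278,145)). The disc wheel and the purple copy are unmoved, and the gripper is about 115 mm above the rim. Handing in.

```bash
python3 -c "
from plant import manip
print(manip.close_job())"
```

```text
the job is handed in; nothing more can be done
None
```

I rocked the large spoked wheel left to its stop, then right to its stop, set it upright and let go. The job is handed in, at about 9 s of the 35 s allowed; it gives no verdict.

- **Rocking:** I set the open jaws over the rim and pushed without gripping. The wrist camera read +0.297 rad at the left stop. On the right it read −0.285 rad just before the last 3 mm push. The force rose to about 5 N at each stop.
- **Final check:** The wheel's lean is −0.024 rad by the wrist camera, against a limit of 0.12 rad. The gripper is fully open and about 115 mm above the rim, so it touches nothing.
- **Other wheels:** The disc wheel and the purple copy look unmoved in the last side picture, and the arm never went near them.
- **Disagreement:** The scene and side cameras put the final lean at −0.036 and −0.060 rad. The side camera already read −0.033 before anything moved, so I trusted the wrist camera. All three readings are within the limit.

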